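Stand leg down, bicycle upright for its saddle

ROBOT

A 7-joint arm with a two-finger parallel gripper is mounted at the origin on the work surface. World frame = base frame: x ahead of the robot, y to its left, z up, the work surface at z = 0. Lengths are in m, angles in rad, forces in N, time in s.
With the tool pointing down it reaches from about 0.35 to 0.775 m from the base axis. Payload 3.1 kg.
Tool frame: the origin (TCP) lies midway between the tips of the shut fingers; the grasp point (between the pads) lies 19 mm behind it (grasp_offset is the z of the grasp point in the tool frame, in m); z points along the fingers, y is the direction in which the jaws open and shut (so a half turn about z gives the same grasp; the last joint's range is limited). The gripper opens to 85 mm and grips with 20 to 120 N. Pads are 22 mm wide; open, the fingers measure 114 mm over their backs; the gripper's body (76 mm by 85 mm) begins 54 mm behind the grasp point. The pads swing forward as they close: fully open they stand 13 mm farther back than shut.
Start: joints at [-1.169, 0.311, 0.014, 1.512, -0.004, 1.319, -0.027], TCP at [0.236, 0.497, 0.231] pointing down, gripper open.
Joint ranges: [-2.7, 2.7], [-0.3, 1.91], [-1.27, 1.3], [0.12, 2.57], [-1.44, 4.58], [0.2, 2.03], [-3.05, 3.05]. Speed limits (rad/s): [2.79, 2.79, 3.14, 3.14, 3.14, 3.14, 3.14].

INTERFACE

Orientations are given as a unit quaternion [w, x, y, z].
In Python, from plant import get_obs, snapshot, camera_params, hand_in, grasp_offset gives the robot as it stands.
- The arm moves only by the tool move_arm, never from a script. Its argument "motion" is a list of rows, each an object with "delta_pos": the shift along the tool's x, y, z in cm, a list of three; "delta_rot": the turn, a rotation vector about the tool's x, y, z in degrees, a list of three. In form: [{"delta_pos": [tx, ty, tz], "delta_rot": [rx, ry, rz]}, ...]. A call has 1 to 12 rows; each row shifts and turns the commanded pose from where the row before left it, along the tool's axes as they then stand; what a row does not reach is not made up. A row lasts 1/10 s, in which the tool goes at most 50 mm and 8.59 degrees, less where a joint would pass 70% of its speed; a pose out of reach is approached as far as the arm can. A call with a gripper value outside its range is refused whole. "grip" is the opening, from -1 (shut) to 1 (fully open), set as the call begins (left out, the last holds). The fingers move at their own pace and stop on an object; the grip force is fixed at half the most. Time passes only in rows, so rows that do not move let the fingers close. It gives the time, the measured TCP pose, the force and the opening at its end, in the units of the state.
- get_obs(): the state, without advancing time (a new reading comes with each control period).
- snapshot(name): name is "scene" or "top" or "wrist"; returns the picture (480x640x3 uint8, red, green, blue); there is no depth.
- camera_params(name): a dict with "K" (3x3 intrinsics, pixels), "distortion" ([k1, k2, p1, p2, k3] as OpenCV has them; the pictures are not rectified), "world_to_cam" (4x4, takes a point from world to camera coordinates). Camera axes: x right, y down, z forward; pixel columns grow to the right and rows downward; lengths in m; the calibration is good to about 2 mm. A picture is of the moment at which its call begins: read the wrist's pose just before it. camera_params takes no time and is no camera call; for the wrist camera it gives the pose at the moment of the call.
- hand_in(): hands the job in, once; it reports no verdict.
The state is a dict: "clock": time; "joint_pos": joint angles; "qvel": joint speeds; "tau": joint torques, N m; "position": TCP position; "eef_rot": TCP orientation; "force": force on the tool from outside, world axes, zero at the start; "torque": the same for the moment, N m; "opening": finger opening in m.
Only numpy, scipy, OpenCV 4.12 (cv2) and the standard library are available. Lean on these libraries where they do the work, as an engineer would, in place of code of your own. Each camera call takes 0.05 s, during which the arm holds its last target. There are 200 camera calls.

TASK

The child's bicycle leaning on the bench rail is about to get its new leather saddle. While it still leans there, flip its folded kickstand down past centre until it snaps fully down; then take the frame, bring it off the rail and finish while holding the bicycle upright on both wheels, clear of the rail and not resting on its kickstand, so that a colleague can fit the saddle. Leave the other things on the bench where they are.

Things in the scene. Friction and masses are not known exactly. Their poses are not given: they have to be found in the camera images.
- bike: child's bicycle, 12-inch wheels, handlebar and saddle off, 2.7 kg (tipped up, not lifted: about 5 N at the top tube). Origin on the bench under mid-wheelbase; y forward, z up the frame, x to its right; its left side faces the robot. Starts leaning 14 degrees to its right, away from the robot, on the rail. Tyres 40 mm wide, round in section: it tips over them and falls if let go near upright
- top_tube (a point): on the axis of the top tube: straight round steel tube, 30 mm diameter, about 300 mm above the bench, rising 0.33 rad towards the bicycle's front, free for 70 mm either way along it and on both sides; the down tube is 35 mm or more clear below it. Its axes are the bicycle's. A good place to grip
- rear_axle (a point): centre of the rear hub, 143 mm above the bench when the bicycle is upright, 260 mm behind the bicycle's origin; tyre 286 mm across
- front_axle (a point): centre of the front hub, same size, 260 mm ahead of the bicycle's origin
- kickstand_pivot (a point): pivot of the kickstand on the left chain stay, in the bicycle's frame 62 mm left, 205 mm behind and 140 mm above the origin. The leg turns about an axis through it along (0.978, 0, -0.208) in the bicycle's frame (right hand rule, growing = folded to down)
- kickstand_foot (a point): middle of the rubber end of the kickstand's leg, 125 mm from the pivot; straight round leg, 14 mm diameter (rubber end 18 mm), 40 to 55 mm left of the rear tyre's side. Folded it lies level, pointing rearward; it is pressed down from above near its end
- kickstand (a joint): kickstand angle, rad: 0 folded (rearward), 1.72 fully down, a little past straight down, splayed out. Its over-centre spring pulls back to 0 below 0.86 and snaps it to 1.72 beyond; about 6 N at 100 mm from the pivot starts it. Down, its foot is 13 mm off the bench with the bicycle upright and meets it at 8 degrees of lean to the left
- rail: fixed bench guard rail, steel tube 25 mm diameter, 660 mm long along its y, axis 200 mm above the bench, on two posts at its ends; origin on the bench under its middle
- saddle: bystander: brown leather saddle, 230 by 135 by 75 mm, lying loose on the bench; origin under its middle
- handlebar: bystander: handlebar with leather grips, 410 mm long, 26 mm high, loose, beyond the rail; origin under its middle
- wrench: bystander: steel wrench 150 mm long, lying loose; origin under its middle
- tin: bystander: flat round tin, 79 mm diameter, 38 mm high, loose, beyond the rail

How it is judged:
By the outcome, as a careful person would: the job done as asked, in the order asked, and still so for the second after the job is handed in, while the arm keeps its last pose, push and grip.
It also fails if it takes over 45 s, if anything falls off the work surface, if the arm or the gripper's body presses on something with over 40 N, if the wrist force passes 120 N, or if a joint passes its speed limit or range.

## Working session

There is one attempt and no reset: what is moved stays moved. The work goes in short steps, Python scripts to look and compute and a tool call to move; the robot and the scene stay as the last step left them, time stands still between calls to the robot, and variables do not carry over. Pictures are saved under pics/ and viewed, about 8 in all and at most 12, crops included, and the job is handed in when it is done.

Besides the shell and the picture viewer there is one more tool, called after "Emit:" by a JSON object that holds its "op" and its "data", one argument or row to a line. move_arm: Moves the arm, as the interface text tells. Its arguments: {"type":"object","properties":{"motion":{"type":"array"},"grip":{"type":"number"}},"required":["motion"]}

```bash
ls; mkdir -p pics; python3 - <<'E'
from plant import *
import cv2,numpy as np
o=get_obs();print(o);print(grasp_offset)
for n in("scene","top"):
    im=snapshot(n);cv2.imwrite(f"pics/{n}0.png",im[:,:,::-1])
    p=camera_params(n);print(n,np.round(p["K"],1).tolist(),p["distortion"],np.round(p["world_to_cam"],4).tolist())
E
```

```text
pics
{'clock': 0.0, 'joint_pos': array([-1.16872576,  0.31168746,  0.01400336,  1.51308567, -0.00434714,
        1.31916014, -0.02721931]), 'qvel': array([-8.22376777e-04, -1.85634943e-04, -2.39650855e-03, -5.25107929e-05,
       -1.74758211e-03, -3.24789260e-04, -5.20258001e-04]), 'tau': array([-3.23905169e-04, -3.79911196e+01,  1.45836147e-01, -2.30595982e+01,
        1.23084459e-02,  1.38366205e-02,  1.07424188e-05]), 'position': array([0.2358406 , 0.49606388, 0.23023051]), 'eef_rot': array([-1.80919235e-04,  2.20039787e-01,  9.75490213e-01, -1.14136183e-03]), 'force': array([ 0.57985133, -1.05794934,  0.67208971]), 'torque': array([ 0.02477003, -0.01492128, -0.03097376]), 'opening': 0.0854136266600354}
-0.0187
scene [[580.3, 0.0, 322.1], [0.0, 580.3, 241.1], [0.0, 0.0, 1.0]] [-0.13793356  0.          0.          0.          0.        ] [[-0.0205, 0.9998, -0.0056, 0.0266], [0.6224, 0.0083, -0.7827, -0.1908], [-0.7824, -0.0195, -0.6224, 1.8419], [0.0, 0.0, 0.0, 1.0]]
top [[556.5, 0.0, 314.8], [0.0, 556.5, 237.9], [0.0, 0.0, 1.0]] [-0.04566239  0.          0.          0.          0.        ] [[0.0285, -0.9995, -0.0169, -0.015], [-0.9959, -0.0269, -0.0861, 0.5791], [0.0856, 0.0192, -0.9961, 1.416], [0.0, 0.0, 0.0, 1.0]]
```

View pics/scene0.png

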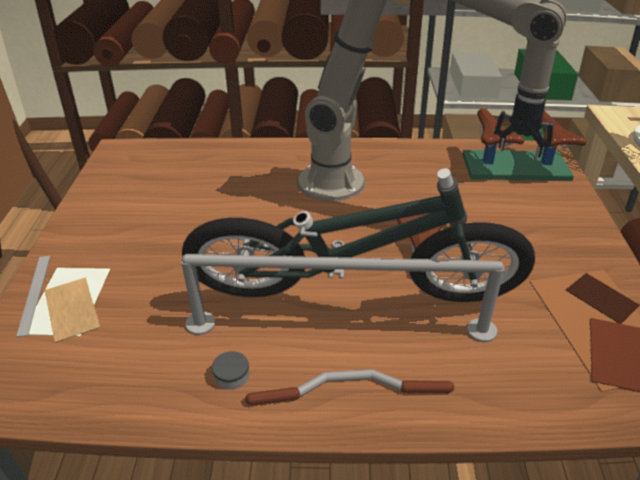

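View pics/top0.png

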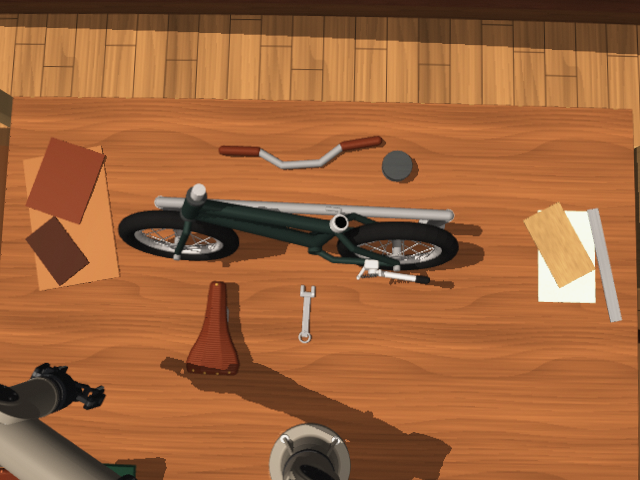

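The scene view shows the rear wheel centred near (244,258), the front near (473,261), the head-tube top at (445,178) and the rail from (188,259) to (500,266). In the top view the wheels centre near (398,246) and (179,236), and the kickstand foot is near (425,280). Next I fit the bike pose to these points and check it with an overlay.

```bash
cat > h.py <<'E'
import numpy as np,cv2
from scipy.spatial.transform import Rotation as R
from scipy.optimize import least_squares
from plant import *
P={n:camera_params(n) for n in("scene","top")}
def proj(n,X):
    p=P[n];T=np.array(p["world_to_cam"]);X=np.atleast_2d(X).astype(float)
    return cv2.projectPoints(X,cv2.Rodrigues(T[:3,:3])[0],T[:3,3],np.array(p["K"]),np.array(p["distortion"]))[0][:,0]
def tri(a,b):
    "point seen at scene px a, top px b"
    f=lambda X:np.r_[proj("scene",X)[0]-a,proj("top",X)[0]-b]
    s=least_squares(f,[.5,0,.2]);return s.x,np.abs(s.fun).max()
def bikeR(yaw,lean):return (R.from_euler('z',yaw)*R.from_euler('y',lean)).as_matrix()
def bike(q,X):
    "q=x,y,yaw,lean(+right); x,y = point under tyre-tube centre line"
    return bikeR(q[2],q[3])@0 if X is None else (np.atleast_2d(X)-[0,0,.02])@bikeR(q[2],q[3]).T+[q[0],q[1],.02]
def wheel(y,n=60,x=0,r=.143):
    a=np.linspace(0,2*np.pi,n);return np.c_[x+0*a,y+r*np.cos(a),.143+r*np.sin(a)]
A=np.array([.978,0,-.208]);PIV=np.array([-.062,-.205,.140])
def foot(th,r=.125):return PIV+r*(R.from_rotvec(A*th).apply([0,-1,0]))
E
python3 - <<'E'
from h import *
M={"scene":[((0,.26,.143),(473,261)),((0,-.26,.143),(244,258))],"top":[((0,.26,.143),(179,236)),((0,-.26,.143),(398,246)),(foot(0),(425,280))]}
f=lambda q:np.concatenate([proj(n,bike(q,X))[0]-u for n in M for X,u in M[n]])
s=least_squares(f,[.5,0,0,.244]);q=s.x;print(q,np.degrees(q[2:]),s.fun.round(1))
for nm,a,b in(("seat top",(302,218),(341,222)),("head top",(446,176),(199,190)),("railA",(188,259),(450,215)),("railB",(500,266),(160,202))):
    X,e=tri(a,b);print(nm,X.round(3),e,"bike",((X-[q[0],q[1],.02])@bikeR(q[2],q[3])+[0,0,.02]).round(3))
out=[]
for n,c in(("scene",(165,160,545,310)),("top",(105,175,465,295))):
    im=cv2.imread(f"pics/{n}0.png");x0,y0,x1,y1=c;k=2
    im=cv2.resize(im[y0:y1,x0:x1],None,fx=k,fy=k,interpolation=cv2.INTER_CUBIC)
    for y in(.26,-.26):
        cv2.polylines(im,[((proj(n,bike(q,wheel(y)))-[x0,y0])*k).astype(int)],True,(0,255,255),1)
    for X,col in((PIV,(0,0,255)),(foot(0),(255,0,255)),((0,0,.3),(255,255,0))):
        cv2.circle(im,tuple(((proj(n,bike(q,X))[0]-[x0,y0])*k).astype(int)),4,col,1)
    out.append(cv2.copyMakeBorder(im,0,0,0,760-im.shape[1],cv2.BORDER_CONSTANT))
cv2.imwrite("pics/ov.png",np.vstack(out))
E
```

```text
[ 0.55243462  0.06487734 -0.02842856  0.02372661] [-1.62883672  1.35943436] [-1.8  2.2 -0.5 -0.9 -0.4  0.9 -1.7  3.  -0.3 -3.2]
seat top [ 0.592 -0.057  0.287] 0.9808761066052512 bike [ 0.036 -0.12   0.288]
head top [0.631 0.219 0.417] 1.3567813760687955 bike [0.065 0.157 0.419]
railA [ 0.624 -0.304  0.201] 1.912749683743698 bike [ 0.078 -0.367  0.203]
railB [0.638 0.361 0.2  ] 1.6434812348247192 bike [0.073 0.298 0.201]
```

View pics/ov.png

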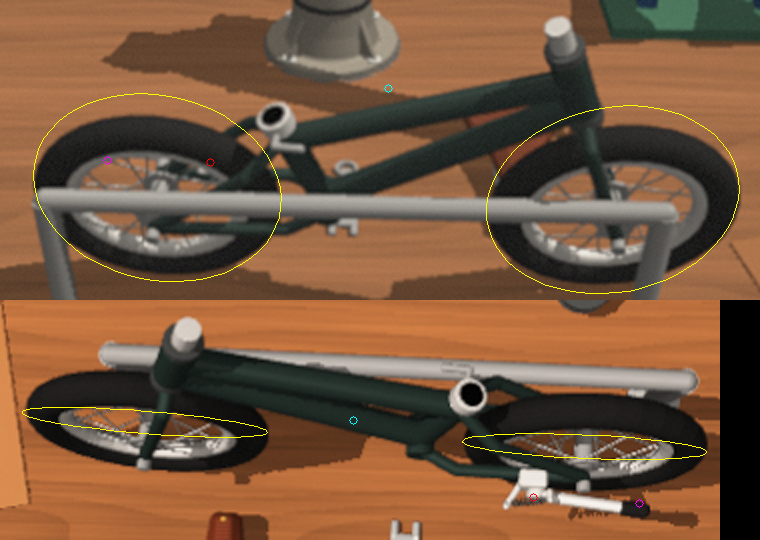

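The overlay shows the axle picks were poor: the fitted lean is 1.4°, not 14°. I'll refit using the tyre outlines (bounding extents of a torus model).

```bash
cat >> h.py <<'E'
def torus(y,n=72,m=16):
    a,b=np.meshgrid(np.linspace(0,2*np.pi,n),np.linspace(0,2*np.pi,m));rr=.123+.02*np.cos(b)
    return np.c_[(.02*np.sin(b)).ravel(),(y+rr*np.cos(a)).ravel(),(.143+rr*np.sin(a)).ravel()]
def ext(n,q,y):
    u=proj(n,bike(q,torus(y)));return np.r_[u.min(0),u.max(0)]
def overlay(q,imgs,fn,extra=()):
    out=[]
    for n,im,c in imgs:
        x0,y0,x1,y1=c;k=2
        im=cv2.resize(im[y0:y1,x0:x1],None,fx=k,fy=k,interpolation=cv2.INTER_CUBIC)
        g=lambda X:((proj(n,bike(q,X))-[x0,y0])*k).astype(np.int32)
        for y in(.26,-.26):
            cv2.polylines(im,[cv2.convexHull(g(torus(y)))],True,(0,255,255),1)
        for X,col in list(extra):cv2.circle(im,tuple(map(int,g(X)[0])),4,col,1)
        out.append(cv2.copyMakeBorder(im,0,0,0,760-im.shape[1],cv2.BORDER_CONSTANT))
    cv2.imwrite(fn,np.vstack(out))
E
python3 - <<'E'
from h import *
B={("scene",-.26):(183.5,217.5,305,296.5),("scene",.26):(409,221.5,535,301),("top",.26):(117.5,210,239,260),("top",-.26):(np.nan,221.5,459,269)}
def f(q):
    r=[ext(n,q,y)-B[n,y] for n,y in B]
    r.append(proj("top",bike(q,foot(0)))[0]-(423,278.5))
    r=np.concatenate(r);return r[~np.isnan(r)]
for lean in(None,np.radians(14)):
    g=f if lean is None else (lambda p:f(np.r_[p,lean]))
    s=least_squares(g,[.55,.06,0,.24][:4 if lean is None else 3],loss="soft_l1");print(s.x,np.degrees(s.x[2:]),g(s.x).round(1))
q=np.r_[s.x,lean];np.save("q.npy",q)
# tube points: tri and bike frame
for nm,a,b in(("seat top",(302,218),(341,222)),("head top",(446,176),(199,190))):
    X,e=tri(a,b);print(nm,X.round(3),((X-[q[0],q[1],.02])@bikeR(q[2],q[3])+[0,0,.02]).round(3))
c0=[np.array([0,y,.3+np.tan(.33)*(y)]) for y in(-.05,0,.05,.1)]
print("foot",bike(q,foot(0)).round(3),"piv",bike(q,PIV).round(3))
overlay(q,[("scene",cv2.imread("pics/scene0.png"),(165,160,545,310)),("top",cv2.imread("pics/top0.png"),(105,175,465,295))],"pics/ov2.png",[(PIV,(0,0,255)),(foot(0),(255,0,255))]+[(c,(255,255,0)) for c in c0])
E
```

```text
[ 0.52693485  0.06593092 -0.02380075  0.24205852] [-1.36368272 13.86893143] [-2.1 -1.9  0.8 -0.2 -0.7 -0.4  0.1  0.6 -0.6 -0.4 -0.5  0.2 -0.1 -1.1
  1.6  2.4 -3.3]
[ 0.52659365  0.06595001 -0.02386611] [-1.36742729] [-2.1 -1.8  0.8 -0.3 -0.7 -0.3  0.1  0.5 -0.6 -0.5 -0.5  0.3 -0.2 -1.2
  1.7  2.4 -3.3]
seat top [ 0.592 -0.057  0.287] [ 0.001 -0.121  0.296]
head top [0.631 0.219 0.417] [0.002 0.156 0.43 ]
foot [[ 0.488 -0.263  0.151]] piv [[ 0.491 -0.138  0.151]]
```

View pics/ov2.png

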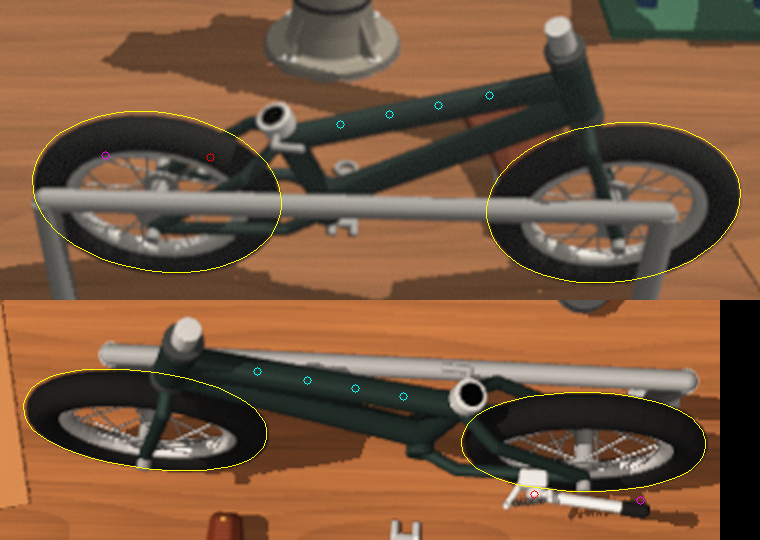

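The overlay now fits: tyre outlines match to about 1 px, the free lean comes out at 13.9°, and the seat and head tube points lie within 2 mm of the bike's midplane. The measured foot is about 7 mm further outboard than the simple model, which agrees with the stated 13 mm foot clearance. First move: turn the wrist so the jaws lie along the bike's x, and rise.

Emit:
{"op": "move_arm", "data": {
  "motion": [
    {"delta_pos":[0,0,0],"delta_rot":[0,0,8.25]},
    {"delta_pos":[0,0,0],"delta_rot":[0,0,8.25]},
    {"delta_pos":[0,0,0],"delta_rot":[0,0,8.25]},
    {"delta_pos":[0,0,0],"delta_rot":[0,0,8.25]},
    {"delta_pos":[0,0,0],"delta_rot":[0,0,8.25]},
    {"delta_pos":[0,0,0],"delta_rot":[0,0,8.25]},
    {"delta_pos":[0,0,0],"delta_rot":[0,0,8.25]},
    {"delta_pos":[0,0,0],"delta_rot":[0,0,8.25]},
    {"delta_pos":[0,0,-2.5],"delta_rot":[0,0,0]},
    {"delta_pos":[-2,0.5,-2.5],"delta_rot":[0,0,0]},
    {"delta_pos":[-3.5,1,-2.5],"delta_rot":[0,0,0]},
    {"delta_pos":[-3.5,1,0],"delta_rot":[0,0,0]}
  ],
  "grip": -0.8
}}

```text
clock: 1.3
position: [0.26, 0.4069, 0.3093]
eef_rot: [-0.001, 0.715, 0.699, 0.003]
force: [1.8, -0.3, -0.1]
opening: 0.0084
```

Emit:
{"op": "move_arm", "data": {
  "motion": [
    {"delta_pos":[-3.5,1,0],"delta_rot":[0,0,0]},
    {"delta_pos":[-3.5,1,0],"delta_rot":[0,0,0]},
    {"delta_pos":[-3.5,1,0],"delta_rot":[0,0,0]},
    {"delta_pos":[-3.5,1,0],"delta_rot":[0,0,0]},
    {"delta_pos":[-3.5,1,0],"delta_rot":[0,0,0]},
    {"delta_pos":[-3.5,1,0],"delta_rot":[0,0,0]},
    {"delta_pos":[-3.5,1,0],"delta_rot":[0,0,0]},
    {"delta_pos":[-3.5,1,0],"delta_rot":[0,0,0]},
    {"delta_pos":[-3.5,1,0],"delta_rot":[0,0,0]},
    {"delta_pos":[-3.5,1,0],"delta_rot":[0,0,0]},
    {"delta_pos":[-3.5,1,0],"delta_rot":[0,0,0]},
    {"delta_pos":[0,0,0],"delta_rot":[0,0,0]}
  ]
}}

```text
clock: 2.5
position: [0.3599, 0.0131, 0.3063]
eef_rot: [0.0, 0.719, 0.695, -0.0]
force: [0.1, 0.0, -0.6]
opening: 0.0084
```

```bash
cat >> h.py <<'E'
D0=np.array([-.009,-.1247,0])/.125;D0/=np.linalg.norm(D0)
def quat(w):return R.from_quat([w[1],w[2],w[3],w[0]])
def cur():
    o=get_obs();return o["position"],quat(o["eef_rot"])
def step(p0,r0,p1,r1):
    "one tool-frame delta cm, deg"
    return (r0.inv().apply(p1-p0)*100).round(2),np.degrees((r0.inv()*r1).as_rotvec()).round(2)
def stand(q,th,r,off):
    "TCP to press leg at radius r: point, normal dir(press)"
    d=R.from_rotvec(A*th).apply(D0);n=np.cross(A,d)
    return bike(q,PIV+r*d-off*n)[0]
E
python3 - <<'E'
from h import *
q=np.load("q.npy");p,r=cur();print(p,r.as_matrix().round(3).tolist())
yb=bikeR(q[2],0)
base=R.from_matrix(np.c_[yb[:,1],yb[:,0],[0,0,-1]])  # tool x=fwd, y=bike right(level), z=down
W=[]
for th in np.arange(-.3,1.21,.1):
    t=max(th,0);tilt=.6*t
    rr=base*R.from_euler('y',tilt)
    pos=stand(q,t,.103,.006)
    if th<0: pos=pos+[0,0,-th*.2]
    W.append((pos,rr));print(round(th,2),pos.round(3))
print("to start",step(p,r,*W[0]))
for a,b in zip(W,W[1:]):print(*[x.tolist() for x in step(*a,*b)])
E
```

```text
[0.35987928 0.0130856  0.30632776] [[0.035, 0.999, 0.001], [0.999, -0.035, -0.001], [-0.001, 0.001, -1.0]]
-0.3 [ 0.484 -0.241  0.219]
-0.2 [ 0.484 -0.241  0.199]
-0.1 [ 0.484 -0.241  0.179]
0.0 [ 0.484 -0.241  0.159]
0.1 [ 0.479 -0.241  0.149]
0.2 [ 0.475 -0.24   0.14 ]
0.3 [ 0.47  -0.237  0.131]
0.4 [ 0.466 -0.234  0.122]
0.5 [ 0.462 -0.23   0.114]
0.6 [ 0.458 -0.225  0.106]
0.7 [ 0.455 -0.219  0.098]
0.8 [ 0.451 -0.212  0.091]
0.9 [ 0.448 -0.205  0.085]
1.0 [ 0.446 -0.196  0.079]
1.1 [ 0.444 -0.188  0.074]
1.2 [ 0.442 -0.179  0.07 ]
to start (array([-24.94,  13.25,   8.8 ]), array([ 0.04,  0.04, -0.66]))
[0.0, 0.0, 2.0] [0.0, 0.0, 0.0]
[0.0, 0.0, 2.0] [0.0, 0.0, 0.0]
[0.0, 0.0, 2.0] [0.0, 0.0, 0.0]
[0.01, -0.45, 0.92] [0.0, 3.44, -0.0]
[0.05, -0.45, 0.92] [0.0, 3.44, -0.0]
[0.1, -0.44, 0.92] [-0.0, 3.44, 0.0]
[0.15, -0.43, 0.92] [0.0, 3.44, -0.0]
[0.19, -0.41, 0.92] [0.0, 3.44, 0.0]
[0.24, -0.39, 0.92] [0.0, 3.44, 0.0]
[0.28, -0.37, 0.92] [-0.0, 3.44, 0.0]
[0.32, -0.34, 0.91] [0.0, 3.44, 0.0]
[0.36, -0.31, 0.91] [-0.0, 3.44, 0.0]
[0.4, -0.28, 0.91] [0.0, 3.44, 0.0]
[0.44, -0.24, 0.9] [0.0, 3.44, 0.0]
[0.47, -0.2, 0.89] [-0.0, 3.44, -0.0]
```

Emit:
{"op": "move_arm", "data": {
  "motion": [
    {"delta_pos":[-2.5,1.33,0.5],"delta_rot":[0,0,-0.66]},
    {"delta_pos":[-2.5,1.33,0.5],"delta_rot":[0,0,0]},
    {"delta_pos":[-2.5,1.33,0.5],"delta_rot":[0,0,0]},
    {"delta_pos":[-2.5,1.33,1.0],"delta_rot":[0,0,0]},
    {"delta_pos":[-2.5,1.33,1.0],"delta_rot":[0,0,0]},
    {"delta_pos":[-2.5,1.33,1.0],"delta_rot":[0,0,0]},
    {"delta_pos":[-2.5,1.33,1.0],"delta_rot":[0,0,0]},
    {"delta_pos":[-2.5,1.33,1.0],"delta_rot":[0,0,0]},
    {"delta_pos":[-2.5,1.33,1.0],"delta_rot":[0,0,0]},
    {"delta_pos":[-2.4,1.33,1.3],"delta_rot":[0,0,0]},
    {"delta_pos":[0,0,2],"delta_rot":[0,0,0]},
    {"delta_pos":[0,0,1.5],"delta_rot":[0,0,0]}
  ]
}}

```text
clock: 3.7
position: [0.4883, -0.2325, 0.1813]
eef_rot: [-0.001, 0.712, 0.702, -0.001]
force: [1.0, 0.5, 1.0]
opening: 0.0085
```

```bash
python3 - <<'E'
from h import *
q=np.load("q.npy");p,r=cur();print(p,get_obs()["force"])
print(step(p,r,stand(q,0,.103,.006),r))
im=cv2.cvtColor(snapshot("wrist"),4);t=cv2.cvtColor(snapshot("top"),4)
t=cv2.resize(t[230:300,330:470],None,fx=4.57,fy=4.57,interpolation=2)[:,:640]
cv2.imwrite("pics/w1.png",cv2.resize(np.vstack([im,t]),None,fx=.74,fy=.74))
E
```

```text
[ 0.48825049 -0.23254782  0.18128504] [0.95776106 0.47967186 1.02277101]
(array([-0.85, -0.45,  2.27]), array([0., 0., 0.]))
```

View pics/w1.png

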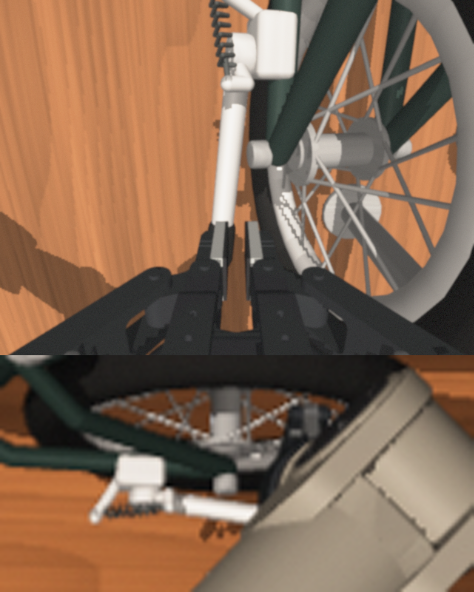

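The wrist view shows the leg running from (240,90) to (227,220), passing under the left fingertip. The finger gap is at column 237, so I shift about 8 mm towards the robot and 8.5 mm rearward, then press along the arc.

Emit:
{"op": "move_arm", "data": {
  "motion": [
    {"delta_pos":[-0.8,-0.8,0.8],"delta_rot":[0,0,0]},
    {"delta_pos":[0,0,0.8],"delta_rot":[0,0,0]},
    {"delta_pos":[0,0,0.6],"delta_rot":[0,0,0]},
    {"delta_pos":[0,-0.45,0.9],"delta_rot":[0,3.4,0]},
    {"delta_pos":[0.05,-0.45,0.9],"delta_rot":[0,3.4,0]},
    {"delta_pos":[0.1,-0.45,0.9],"delta_rot":[0,3.4,0]},
    {"delta_pos":[0.15,-0.45,0.9],"delta_rot":[0,3.4,0]},
    {"delta_pos":[0.2,-0.4,0.9],"delta_rot":[0,3.4,0]}
  ]
}}

```text
clock: 4.6
position: [0.4593, -0.2295, 0.1181]
eef_rot: [-0.104, 0.704, 0.695, 0.107]
force: [-0.4, 0.5, 2.0]
opening: 0.0085
```

```bash
python3 - <<'E'
from h import *
p,r=cur();print(p,r.as_matrix()[:,2].round(3),get_obs()["force"])
im=cv2.cvtColor(snapshot("wrist"),4);t=cv2.cvtColor(snapshot("scene"),4)
t=cv2.resize(t[190:320,160:340],(640,462),interpolation=2)
cv2.imwrite("pics/w2.png",cv2.resize(np.vstack([im,t]),None,fx=.63,fy=.63))
E
```

```text
[ 0.45926434 -0.22953196  0.11808918] [ 0.006  0.295 -0.956] [-0.40466222  0.51852998  1.9643856 ]
```

View pics/w2.png

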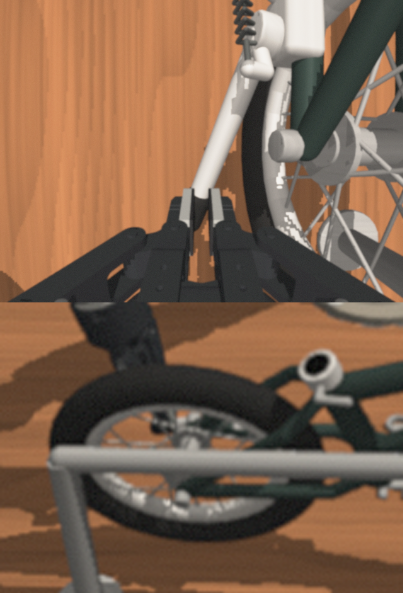

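The wrist view shows the leg seated under the finger gap at (203,200) and swung partly down. The scene view shows the bike still on the rail. Continuing the arc past centre.

Emit:
{"op": "move_arm", "data": {
  "motion": [
    {"delta_pos":[0.25,-0.4,0.9],"delta_rot":[0,3.4,0]},
    {"delta_pos":[0.3,-0.35,0.9],"delta_rot":[0,3.4,0]},
    {"delta_pos":[0.3,-0.35,0.9],"delta_rot":[0,3.4,0]},
    {"delta_pos":[0.35,-0.3,0.9],"delta_rot":[0,3.4,0]},
    {"delta_pos":[0.4,-0.3,0.9],"delta_rot":[0,3.4,0]},
    {"delta_pos":[0.45,-0.25,0.9],"delta_rot":[0,3.4,0]},
    {"delta_pos":[0.45,-0.2,0.9],"delta_rot":[0,3.4,0]},
    {"delta_pos":[0,0,0],"delta_rot":[0,0,0]},
    {"delta_pos":[0,0,0],"delta_rot":[0,0,0]},
    {"delta_pos":[0,0,0],"delta_rot":[0,0,0]}
  ]
}}

```text
clock: 5.7
position: [0.4387, -0.1792, 0.0746]
eef_rot: [-0.244, 0.667, 0.659, 0.248]
force: [0.3, 0.0, 0.8]
opening: 0.0082
```

```bash
python3 - <<'E'
from h import *
p,r=cur();print(p,r.as_matrix()[:,2].round(3),get_obs()["force"])
im=cv2.cvtColor(snapshot("wrist"),4);t=cv2.cvtColor(snapshot("top"),4)
cv2.imwrite("pics/top3.png",t)
t=cv2.resize(t[180:300,320:480],(640,480),interpolation=2)
cv2.imwrite("pics/w3.png",cv2.resize(np.vstack([im,t]),None,fx=.62,fy=.62))
E
```

```text
[ 0.4386616  -0.17915787  0.07458822] [ 0.009  0.652 -0.758] [0.30767879 0.01846639 0.75341513]
```

View pics/w3.png

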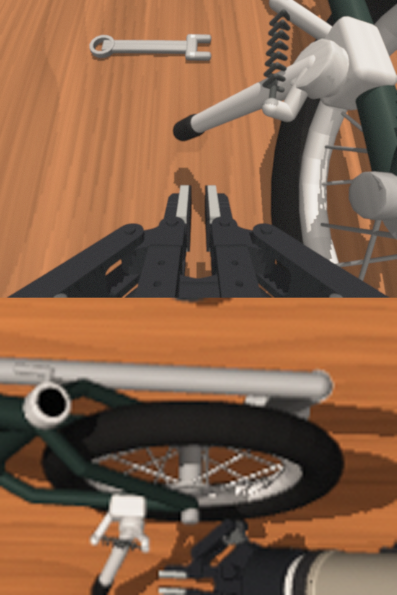

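The kickstand has snapped fully down: its foot at (185,128) in the wrist view hangs free of the fingers. Now I check whether the bike shifted and plan the retreat and grasp.

```bash
cat >> h.py <<'E'
def grasp(q,back=0,y=.005,tilt=.33):
    "TCP pose gripping top tube"
    B=bikeR(q[2],q[3]);c=bike(q,[0,y,.300+np.tan(.33)*y])[0]
    z=B@[0,np.sin(tilt),-np.cos(tilt)];yy=B[:,0]
    return c+z*(.0187-back),R.from_matrix(np.c_[np.cross(yy,z),yy,z])
E
python3 - <<'E'
from h import *
a=cv2.imread("pics/top0.png",0);b=cv2.imread("pics/top3.png",0)
for nm,(x0,y0,x1,y1) in dict(front=(112,180,245,268),mid=(250,195,365,250),ctrl=(210,280,330,350)).items():
    t=a[y0:y1,x0:x1];m=cv2.matchTemplate(b[y0-6:y1+6,x0-6:x1+6],t,cv2.TM_CCOEFF_NORMED);_,v,_,l=cv2.minMaxLoc(m)
    w=cv2.createHanningWindow(t.shape[::-1],cv2.CV_32F);print(nm,v,l[0]-6,l[1]-6,cv2.phaseCorrelate(t.astype('f4'),b[y0:y1,x0:x1].astype('f4'),w))
q=np.load("q.npy");p,r=cur()
g0=grasp(q,.12);g=grasp(q);print("pre",g0[0].round(3),"grasp",g[0].round(3),g[1].as_matrix().round(3).tolist())
print("rot total to grasp",step(p,r,*g0), "level yaw",R.from_matrix(r.as_matrix()).as_matrix().round(3).tolist())
E
```

```text
front 0.9991143345832825 0 0 ((0.5195217811640447, 0.032041238549354034), 1.0052937623012212)
mid 0.9993427991867065 0 0 ((0.021463828301534704, 0.011645222323448223), 0.9892859774165683)
ctrl 0.9994910359382629 0 0 ((-0.038098829101983256, -0.03183088918817134), 0.9815626048379474)
pre [0.617 0.036 0.386] grasp [0.591 0.075 0.276] [[0.101, 0.97, -0.221], [0.944, -0.023, 0.329], [0.314, -0.242, -0.918]]
rot total to grasp (array([36.78, 17.65, -9.44]), array([ 11.97, -21.6 ,   7.62])) level yaw [[0.008, 1.0, 0.009], [0.758, -0.012, 0.652], [0.652, 0.002, -0.758]]
```

Emit:
{"op": "move_arm", "data": {
  "motion": [
    {"delta_pos":[0,-0.5,-2],"delta_rot":[0,0,0]},
    {"delta_pos":[0,-0.5,-3],"delta_rot":[0,0,0]},
    {"delta_pos":[0,-0.5,-3],"delta_rot":[0,0,0]},
    {"delta_pos":[0,-0.5,-3],"delta_rot":[0,0,0]},
    {"delta_pos":[0,-0.5,-3],"delta_rot":[0,-3,0]},
    {"delta_pos":[0,-0.5,-3],"delta_rot":[0,-3,0]},
    {"delta_pos":[0,0,-4],"delta_rot":[0,-3,0]},
    {"delta_pos":[0,0,-4],"delta_rot":[0,-3,0]},
    {"delta_pos":[0,0,-4],"delta_rot":[0,-3,0]},
    {"delta_pos":[0,0,-4],"delta_rot":[0,-3,0]},
    {"delta_pos":[0,0,0],"delta_rot":[0,0,0]}
  ],
  "grip": -0.8
}}

```text
clock: 6.9
position: [0.4053, -0.3716, 0.3479]
eef_rot: [-0.132, 0.698, 0.69, 0.139]
force: [-0.5, -0.6, -0.2]
opening: 0.0083
```

```bash
python3 - <<'E'
from h import *
q=np.load("q.npy");p,r=cur()
g0=grasp(q,.14);print(g0[0],step(p,r,*g0))
mid=(np.array([.45,-.25,.46]),r);print(step(p,r,*mid),step(*mid,*g0))
# mid->pre, rotations first 4 rows then translation in final frame
print("after rotating:",step(mid[0],g0[1],*g0))
E
```

```text
[0.62166183 0.02936448 0.40469078] (array([39.49, 21.15, 10.09]), array([13.29, -3.12,  5.63]))
(array([15.53,  4.39, -5.76]), array([0., 0., 0.])) (array([23.96, 16.76, 15.84]), array([13.29, -3.12,  5.63]))
after rotating: (array([26.36, 17.34, 10.48]), array([0., 0., 0.]))
```

Emit:
{"op": "move_arm", "data": {
  "motion": [
    {"delta_pos":[3.1,0.9,-1.1],"delta_rot":[0,0,0]},
    {"delta_pos":[3.1,0.9,-1.1],"delta_rot":[0,0,0]},
    {"delta_pos":[3.1,0.9,-1.2],"delta_rot":[0,0,0]},
    {"delta_pos":[3.1,0.9,-1.2],"delta_rot":[0,0,0]},
    {"delta_pos":[3.1,0.9,-1.2],"delta_rot":[0,0,0]},
    {"delta_pos":[0,0,0],"delta_rot":[4.4,-1.0,1.9]},
    {"delta_pos":[0,0,0],"delta_rot":[4.4,-1.0,1.9]},
    {"delta_pos":[0,0,0],"delta_rot":[4.4,-1.0,1.9]},
    {"delta_pos":[2.6,1.7,1.0],"delta_rot":[0,0,0]},
    {"delta_pos":[2.6,1.7,1.0],"delta_rot":[0,0,0]},
    {"delta_pos":[2.6,1.7,1.0],"delta_rot":[0,0,0]},
    {"delta_pos":[2.6,1.7,1.0],"delta_rot":[0,0,0]}
  ],
  "grip": 1
}}

```text
clock: 8.1
position: [0.5058, -0.1442, 0.3792]
eef_rot: [-0.187, 0.712, 0.674, 0.067]
force: [-0.2, 0.6, -0.8]
opening: 0.0854
```

Emit:
{"op": "move_arm", "data": {
  "motion": [
    {"delta_pos":[2.6,1.7,1.0],"delta_rot":[0,0,0]},
    {"delta_pos":[2.6,1.7,1.0],"delta_rot":[0,0,0]},
    {"delta_pos":[2.6,1.7,1.0],"delta_rot":[0,0,0]},
    {"delta_pos":[2.6,1.7,1.0],"delta_rot":[0,0,0]},
    {"delta_pos":[2.6,1.7,1.0],"delta_rot":[0,0,0]},
    {"delta_pos":[0,0,0],"delta_rot":[0,0,0]}
  ]
}}

```text
clock: 8.7
position: [0.5922, -0.0017, 0.363]
eef_rot: [-0.189, 0.708, 0.677, 0.068]
force: [0.6, 0.6, 0.6]
opening: 0.0852
```

```bash
python3 - <<'E'
from h import *
q=np.load("q.npy");p,r=cur();print(get_obs()["joint_pos"].round(2),p)
print(step(p,r,*grasp(q,.12)),step(*grasp(q,.12),*grasp(q)))
im=snapshot("wrist");c=camera_params("wrist");T=np.array(c["world_to_cam"])
im=cv2.cvtColor(im,4)
for y in np.arange(-.07,.09,.02):
    u=cv2.projectPoints(bike(q,[0,y,.3+np.tan(.33)*y]),cv2.Rodrigues(T[:3,:3])[0],T[:3,3],np.array(c["K"]),np.array(c["distortion"]))[0].ravel()
    cv2.circle(im,tuple(map(int,u)),4,(0,255,255) if abs(y-.01)>.015 else (0,0,255),1)
cv2.imwrite("pics/w4.png",im)
E
```

```text
[ 0.43  0.6  -0.55  0.89 -0.08  1.87 -0.12] [ 0.59220078 -0.00167834  0.36297222]
(array([ 4.52,  2.01, -1.2 ]), array([ 3.37, -1.9 ,  1.95])) (array([-0.,  0., 12.]), array([0., 0., 0.]))
```

View pics/w4.png

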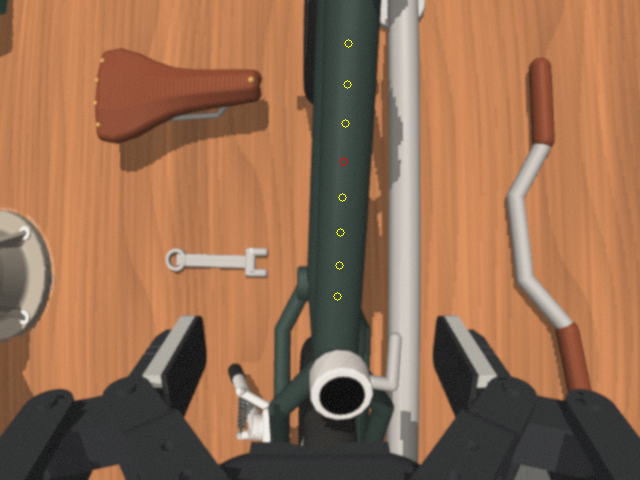

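The wrist view shows the projected tube axis (circles from (337,296) to (348,43)) on the top tube, between the open jaws. Joint 6 is close to its 2.03 limit, but the tube is round, so I can grip it with about 8° less tool lean.

```bash
cat >> h.py <<'E'
def grasp2(q,back=0,y=.005,roll=-8):
    p,r=grasp(q,0,y);c=p-r.as_matrix()[:,2]*.0187
    r=r*R.from_euler('x',roll,degrees=True);z=r.as_matrix()[:,2];return c+z*(.0187-back),r
E
python3 - <<'E'
from h import *
q=np.load("q.npy");p,r=cur();g=grasp2(q,.10)
print(g[0],grasp2(q)[0],g[1].as_matrix()[:,2]);print(step(p,r,*g), step(p,g[1],*g))
E
```

```text
[0.60166856 0.0430636  0.36998416] [0.59327674 0.07536201 0.2757165 ] [-0.08391822  0.32298406 -0.94267653]
(array([4.78, 0.78, 0.93]), array([-4.55, -1.89,  1.6 ])) (array([4.83, 0.57, 0.82]), array([0., 0., 0.]))
```

Emit:
{"op": "move_arm", "data": {
  "motion": [
    {"delta_pos":[0,0,0],"delta_rot":[-4.55,-1.9,1.6]},
    {"delta_pos":[1.6,0.2,0.2],"delta_rot":[0,0,0]},
    {"delta_pos":[1.6,0.2,0.3],"delta_rot":[0,0,0]},
    {"delta_pos":[1.6,0.2,0.3],"delta_rot":[0,0,0]},
    {"delta_pos":[0,0,0],"delta_rot":[0,0,0]},
    {"delta_pos":[0,0,0],"delta_rot":[0,0,0]}
  ]
}}

```text
clock: 9.35
position: [0.6029, 0.0398, 0.3708]
eef_rot: [-0.148, 0.728, 0.664, 0.08]
force: [0.2, -0.4, -0.5]
opening: 0.0854
```

```bash
python3 - <<'E'
from h import *
q=np.load("q.npy");p,r=cur();print(get_obs()["joint_pos"].round(2),p)
print(step(p,r,*grasp2(q)))
E
```

```text
[ 0.38  0.54 -0.55  0.95 -0.07  1.76 -0.22] [0.60287466 0.03980961 0.37078896]
(array([ 0.28, -0.17, 10.19]), array([ 0.19,  0.04, -0.22]))
```

Emit:
{"op": "move_arm", "data": {
  "motion": [
    {"delta_pos":[0.2,-0.1,2],"delta_rot":[0,0,0]},
    {"delta_pos":[0,-0.1,2],"delta_rot":[0,0,0]},
    {"delta_pos":[0,0,2],"delta_rot":[0,0,0]},
    {"delta_pos":[0,0,2],"delta_rot":[0,0,0]},
    {"delta_pos":[0,0,1.2],"delta_rot":[0,0,0]},
    {"delta_pos":[0,0,1],"delta_rot":[0,0,0]},
    {"delta_pos":[0,0,0],"delta_rot":[0,0,0]},
    {"delta_pos":[0,0,0],"delta_rot":[0,0,0]}
  ]
}}

```text
clock: 10.15
position: [0.593, 0.0739, 0.276]
eef_rot: [-0.148, 0.729, 0.664, 0.08]
force: [-0.4, -0.9, -0.5]
opening: 0.0852
```

```bash
python3 - <<'E'
from h import *
q=np.load("q.npy");p,r=cur();print(get_obs()["joint_pos"].round(2),p)
print(step(p,r,*grasp2(q)))
im=cv2.cvtColor(snapshot("wrist"),4);cv2.imwrite("pics/w5.png",im)
E
```

```text
[ 0.39  0.51 -0.56  1.23 -0.07  1.51 -0.21] [0.59301452 0.07390533 0.27602038]
(array([0.13, 0.02, 0.07]), array([ 0.27,  0.02, -0.31]))
```

View pics/w5.png

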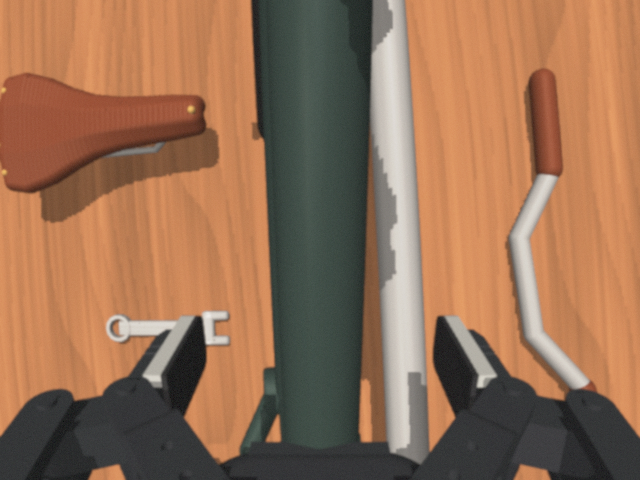

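The tube lies centred at about column 318 between the jaws. Closing.

Emit:
{"op": "move_arm", "data": {
  "motion": [
    {"delta_pos":[0,0,0],"delta_rot":[0,0,0]},
    {"delta_pos":[0,0,0],"delta_rot":[0,0,0]},
    {"delta_pos":[0,0,0],"delta_rot":[0,0,0]},
    {"delta_pos":[0,0,0],"delta_rot":[0,0,0]},
    {"delta_pos":[0,0,0],"delta_rot":[0,0,0]},
    {"delta_pos":[0,0,0],"delta_rot":[0,0,0]},
    {"delta_pos":[0,0,0],"delta_rot":[0,0,0]},
    {"delta_pos":[0,0,0],"delta_rot":[0,0,0]},
    {"delta_pos":[0,0,0],"delta_rot":[0,0,0]},
    {"delta_pos":[0,0,0],"delta_rot":[0,0,0]}
  ],
  "grip": -1
}}

```text
clock: 11.2
position: [0.5934, 0.074, 0.276]
eef_rot: [-0.148, 0.729, 0.664, 0.081]
force: [4.7, -0.6, 3.5]
opening: 0.0284
```

```bash
python3 - <<'E'
from h import *
q=np.load("q.npy");p,r=cur();o=get_obs();print(p,o["force"],o["opening"])
# upright motion: rotate about tyre-tube centreline with rolling (dx=-.02*dphi)
B0=bikeR(q[2],q[3])
def carry(q1):
    M=bikeR(q1[2],q1[3])@B0.T
    return M@(p-[q[0],q[1],.02])+[q1[0],q1[1],.02],R.from_matrix(M)*r
N=14;W=[(p,r)]
for i in range(1,N+1):
    l=q[3]*(1-i/N);d=-.02*(q[3]-l)
    W.append(carry([q[0]+d*np.cos(q[2]),q[1]+d*np.sin(q[2]),q[2],l]))
for a,b in zip(W,W[1:]):print(*[x.tolist() for x in step(*a,*b)])
print("final",W[-1][0],W[-1][1].as_matrix()[:,2])
E
```

```text
[0.59338324 0.07403864 0.27598976] [ 4.70010056 -0.63873169  3.51326255] 0.028384180438023827
[-0.01, -0.49, -0.06] [-0.95, 0.05, -0.32]
[-0.0, -0.49, -0.07] [-0.95, 0.05, -0.32]
[-0.0, -0.49, -0.07] [-0.95, 0.05, -0.32]
[-0.0, -0.49, -0.07] [-0.95, 0.05, -0.32]
[-0.0, -0.49, -0.07] [-0.95, 0.05, -0.32]
[-0.0, -0.49, -0.07] [-0.95, 0.05, -0.32]
[-0.0, -0.49, -0.07] [-0.95, 0.05, -0.32]
[-0.0, -0.49, -0.07] [-0.95, 0.05, -0.32]
[-0.0, -0.49, -0.07] [-0.95, 0.05, -0.32]
[-0.0, -0.49, -0.07] [-0.95, 0.05, -0.32]
[-0.0, -0.49, -0.07] [-0.95, 0.05, -0.32]
[-0.0, -0.49, -0.07] [-0.95, 0.05, -0.32]
[-0.0, -0.49, -0.07] [-0.95, 0.05, -0.32]
[-0.0, -0.49, -0.07] [-0.95, 0.05, -0.32]
final [0.52460874 0.07568033 0.28449234] [ 0.15262024  0.31685601 -0.93611395]
```

Emit:
{"op": "move_arm", "data": {
  "motion": [
    {"delta_pos":[0,-0.49,-0.07],"delta_rot":[-0.95,0.05,-0.32]},
    {"delta_pos":[0,-0.49,-0.07],"delta_rot":[-0.95,0.05,-0.32]},
    {"delta_pos":[0,-0.49,-0.07],"delta_rot":[-0.95,0.05,-0.32]},
    {"delta_pos":[0,-0.49,-0.07],"delta_rot":[-0.95,0.05,-0.32]},
    {"delta_pos":[0,-0.49,-0.07],"delta_rot":[-0.95,0.05,-0.32]},
    {"delta_pos":[0,-0.49,-0.07],"delta_rot":[-0.95,0.05,-0.32]},
    {"delta_pos":[0,-0.49,-0.07],"delta_rot":[-0.95,0.05,-0.32]}
  ]
}}

```text
clock: 11.9
position: [0.5585, 0.0748, 0.2824]
eef_rot: [-0.105, 0.723, 0.672, 0.124]
force: [1.5, -2.2, 3.6]
opening: 0.0282
```

Emit:
{"op": "move_arm", "data": {
  "motion": [
    {"delta_pos":[0,-0.49,-0.07],"delta_rot":[-0.95,0.05,-0.32]},
    {"delta_pos":[0,-0.49,-0.07],"delta_rot":[-0.95,0.05,-0.32]},
    {"delta_pos":[0,-0.49,-0.07],"delta_rot":[-0.95,0.05,-0.32]},
    {"delta_pos":[0,-0.49,-0.07],"delta_rot":[-0.95,0.05,-0.32]},
    {"delta_pos":[0,-0.49,-0.07],"delta_rot":[-0.95,0.05,-0.32]},
    {"delta_pos":[0,-0.49,-0.07],"delta_rot":[-0.95,0.05,-0.32]},
    {"delta_pos":[0,-0.49,-0.07],"delta_rot":[-0.95,0.05,-0.32]},
    {"delta_pos":[0,0,0],"delta_rot":[0,0,0]},
    {"delta_pos":[0,0,0],"delta_rot":[0,0,0]},
    {"delta_pos":[0,0,0],"delta_rot":[0,0,0]}
  ]
}}

```text
clock: 12.9
position: [0.5236, 0.0758, 0.2846]
eef_rot: [-0.063, 0.714, 0.677, 0.166]
force: [1.1, -4.6, 6.3]
opening: 0.0282
```

```bash
python3 - <<'E'
from h import *
q=np.load("q.npy");p,r=cur();o=get_obs();print(p,r.as_matrix()[:,2].round(3),o["force"],o["torque"],o["opening"])
s=cv2.cvtColor(snapshot("scene"),4);t=cv2.cvtColor(snapshot("top"),4);cv2.imwrite("pics/s6.png",s);cv2.imwrite("pics/t6.png",t)
qu=np.array([q[0]-.0049,q[1],q[2],0])
overlay(qu,[("scene",s,(165,130,545,300)),("top",t,(105,175,465,295))],"pics/ov6.png",[((0,-.121,.296),(255,255,0)),((0,.156,.43),(255,255,0)),(foot(1.72),(255,0,255))])
E
```

```text
[0.52358253 0.07576929 0.28460248] [ 0.152  0.316 -0.937] [ 1.11275092 -4.57107769  6.28686957] [-0.78793631 -0.23923645  0.04800201] 0.0281841710687967
```

View pics/ov6.png

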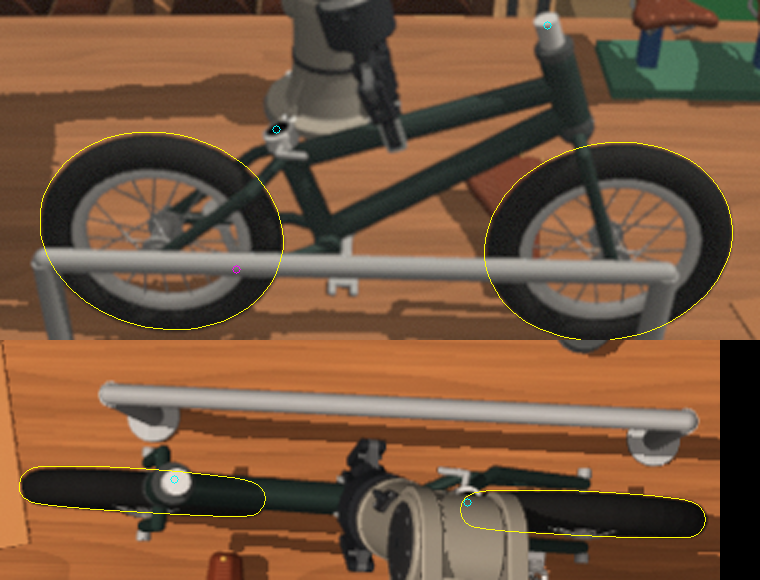

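The bike is upright: both tyre outlines match the upright model in both views, and the rail is well clear. I'll settle for 0.5 s and check lean and stability numerically.

Emit:
{"op": "move_arm", "data": {
  "motion": [
    {"delta_pos":[0,0,0],"delta_rot":[0,0,0]},
    {"delta_pos":[0,0,0],"delta_rot":[0,0,0]},
    {"delta_pos":[0,0,0],"delta_rot":[0,0,0]},
    {"delta_pos":[0,0,0],"delta_rot":[0,0,0]},
    {"delta_pos":[0,0,0],"delta_rot":[0,0,0]}
  ]
}}

```text
clock: 13.5
position: [0.5237, 0.0758, 0.2846]
eef_rot: [-0.064, 0.714, 0.677, 0.166]
force: [-0.0, -4.3, 5.7]
opening: 0.0278
```

```bash
python3 - <<'E'
from h import *
q=np.load("q.npy");p,r=cur();o=get_obs();print(p,r.as_matrix()[:,2].round(3),o["force"],o["opening"])
X,e=tri((438.5,140.5),(192,245));print("head",X.round(3),e)
s=cv2.cvtColor(snapshot("scene"),4);t=cv2.cvtColor(snapshot("top"),4)
for n,a in(("s6",s),("t6",t)):print("change",np.abs(cv2.imread(f"pics/{n}.png").astype(int)-a).mean())
qu=np.array([q[0]-.0049,q[1],q[2],0])
for l in(-3,-2,-1,0,1,2,3):
    print(l,proj("scene",bike(np.r_[qu[:3],np.radians(l)],[0,.156,.43])).round(1),proj("top",bike(np.r_[qu[:3],np.radians(l)],[0,.156,.43])).round(1))
k=5;a=cv2.resize(s[140:180,420:470],None,fx=7,fy=7);b=cv2.resize(t[225:265,170:220],None,fx=7,fy=7);c=cv2.cvtColor(snapshot("wrist"),4)
cv2.imwrite("pics/f.png",np.vstack([np.hstack([cv2.resize(s[125:165,420:470],None,fx=6.4,fy=6.4),cv2.resize(t[225:265,170:220],None,fx=6.4,fy=6.4)]),cv2.resize(c,(640,340))]))
E
```

```text
[0.52369103 0.07578751 0.28458186] [ 0.151  0.316 -0.937] [-0.03189597 -4.32323354  5.65013022] 0.02782764933479387
head [0.525 0.221 0.435] 0.012662132366131118
change 1.575822482638889
change 0.7675
-3 [[437.5 137.9]] [[191.4 256.2]]
-2 [[437.9 139.4]] [[191.6 252.4]]
-1 [[438.4 141. ]] [[191.8 248.6]]
0 [[438.8 142.7]] [[192.1 244.7]]
1 [[439.2 144.5]] [[192.4 240.9]]
2 [[439.6 146.3]] [[192.7 237.1]]
3 [[440.  148.2]] [[193.  233.3]]
```

View pics/f.png

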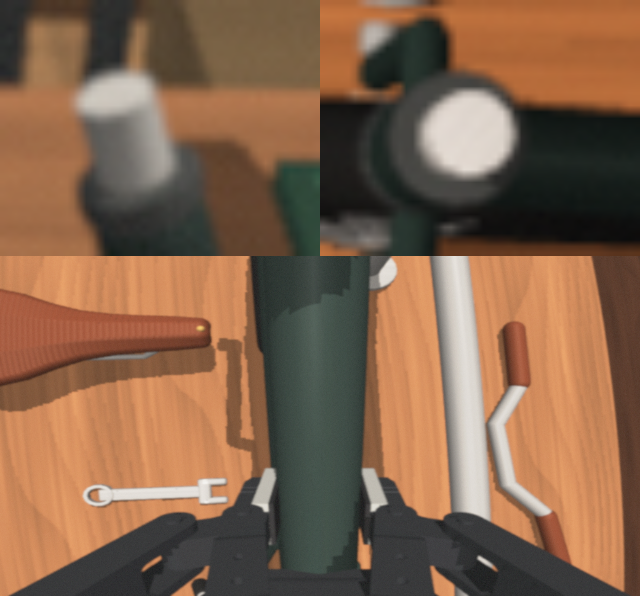

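The head cap is at (438,140) in scene and (193,246) in top, so the lean is within about 1° of upright. The grip is firm and the pose steady, so I'm handing in.

```bash
python3 -c "
from plant import *
print(hand_in())"
```

```text
the job is handed in; nothing more can be done
None
```

I flipped the kickstand down while the bicycle still leaned on the rail. I then gripped the top tube, tipped the bike upright, and handed in at about 13.6 s still holding it.

**Final checks:**
- **Kickstand:** after the press, the wrist and top pictures showed it snapped fully down. I could not see it again once the bike was upright, because the arm and rail hid it.
- **Bike while pressing:** the frame and wheel regions matched the first picture to within about half a pixel.
- **Upright:** the head-tube position puts the lean within about 1°. The top view gives about -0.3° (to the left) and the scene view about -1 to -2°. The kickstand would only touch at 8° to the left.
- **Wheels and rail:** both tyre outlines match the upright model on the bench, and the rail is well clear.
- **Hold:** the pose stayed within 0.2 mm over the last 0.5 s, with the jaws closed on the tube at 28 mm. The wrist force was about 7 N, a light downward press on the bike.
- **Other things on the bench:** the saddle, wrench and handlebar look undisturbed in the pictures. I did not check the tin again at the end, but the arm never went near it.

**What disagreed:**
- My first pose fit was wrong, giving a lean of 1.4° instead of 14°. Refitting to the tyre outlines gave 13.9°.
- The kickstand foot was about 7 mm further out than the simple model, so I corrected for that from the wrist picture before pressing.
- I gripped the tube with about 8° less tool lean than planned, because joint 6 was near its limit.

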